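Ready the sauce portioner at the takeaway packing counter

ROBOT

A 6-joint arm with a two-finger parallel gripper is mounted at the origin on the work surface. World frame = base frame: x ahead of the robot, y to its left, z up, the work surface at z = 0. Lengths are in mm, angles in rad, forces in N, time in s.
With the tool pointing down it reaches from about 350 to 775 mm from the base axis. Payload 7.3 kg.
Tool frame: the origin (TCP) lies on the centre line of the jaws, within the pads' length; the fingertips stand 11 mm ahead of it and the grasp point (between the pads) lies 8 mm behind it; z points along the fingers, x is the direction in which the jaws open and shut, and the axes are right-handed (so a half turn about z gives the same grasp; the last joint's range is limited). The gripper opens to 92 mm and grips with 3 to 60 N. Pads are 19 mm wide; open, the fingers measure 130 mm over their backs; the gripper's body (75 mm by 190 mm) begins 47 mm behind the grasp point.
Start: joints at [1.172, 0.342, 1.524, -0, 1.275, -0.146], TCP at [131.294, 508.336, 237.741] pointing down, gripper open.
Joint ranges: [-2.53, 2.53], [-0.77, 2.02], [0.04, 2.7], [-1, 4.14], [0.28, 2.66], [-3.11, 3.11]. Speed limits (rad/s): [2.57, 2.57, 3.14, 3.14, 3.14, 3.14].

INTERFACE

Orientations are given as a rotation vector (axis times angle).
In Python, from rig import ctrl gives the robot as it stands. The module is installed in compiled form; this text tells all that it offers.
- The arm moves only by the tool apply_moves, never from a script. Its argument "rows" is one flat list of numbers, 7 for each row, row after row: the turn, a rotation vector about the tool's x, y, z in rad, then the shift along the tool's x, y, z in mm, then the closure in counts, from 0 (fully open) to 255 (shut). In form: [ax, ay, az, tx, ty, tz, fingers, ax, ay, az, tx, ty, tz, fingers, ...]. A call has exactly 8 rows; each row shifts and turns the commanded pose from where the row before left it, along the tool's axes as they then stand; what a row does not reach is not made up. A row lasts 1/12 s, in which the tool goes at most 41.7 mm and 7.16 degrees, less where a joint would pass 70% of its speed; a pose out of reach is approached as far as the arm can. A call is refused whole if a number of a shift passes 41.7 or a number of a turn 0.125, either way. A call with a gripper value outside its range is refused whole. The fingers move at their own pace and stop on an object; the grip force is fixed at half the most. Time passes only in rows, so rows that do not move let the fingers close, or fill a call up. It gives the time, the measured TCP pose, the force and the opening at its end, in the units of the state.
- ctrl.observe(): the state, without advancing time (a new reading comes with each control period).
- ctrl.grab_frame(name): name is "scene" or "top" or "wrist"; returns a dict with "img" (384x512x3 uint8, red, green, blue), "mtx" (3x3 intrinsics, pixels), "world_from_camera" (4x4, takes a point from camera to world coordinates). Camera axes: x right, y up, looking along -z (the intrinsics and any distortion apply to the point x, -y, -z); pixel columns grow to the right and rows downward; lengths in mm; the calibration is good to about 2 mm. The wrist camera is an equidistant fisheye: a pixel r from the principal point sees the ray r / f radians off the axis. A picture is of the moment at which its call begins. There is no depth.
- ctrl.sign_off(): hands the job in, once; it reports no verdict.
The state is a dict: "time_s": time; "joint_positions": joint angles; "qvel": joint speeds; "joint_efforts": joint torques, N m; "tool_pos": TCP position; "eef_rot": TCP orientation; "wrist_force": force on the tool from outside, world axes, zero at the start; "ft_torque": the same for the moment, N m; "width": finger opening in mm.
Only numpy, scipy, OpenCV 4.12 (cv2) and the standard library are available. Lean on these libraries where they do the work, as an engineer would, in place of code of your own. Each camera call takes 0.05 s, during which the arm holds its last target.

TASK

Get the sauce portioner ready for the next orders: take the white tube with blue bands out of the rinse rack and push it foot first into the portioner's feed socket, past the seal until it is fully home, and leave it standing there. Turn the portion dial clockwise to the green mark (the fifth click up from the red off mark) without going past it into the next click. Leave the black tube, the packed meal and the sauce pot where they are.

Things in the scene. Friction and masses are not known exactly. Their poses are not given: they have to be found in the camera images.
- portioner: Sauce portioner, a fixed metal box 200 (x) x 340 (y) x 80 mm high; origin at the centre of its underside, z up, its front (-x) faces the robot. A black feed socket block 60 x 60 mm rises 12 mm above its top, centred at local (0, 85) mm; the dial axis is at local (0, -85) mm. A dark pump barrel (60 mm thick, 240 mm long) lies along its back, reaching to local x = 148 mm, and a steel outlet sticks out of its front below the top.
- socket_mouth (a point): Centre of the mouth of the feed socket (black block with a blue ring), 92 mm above the counter. A vertical round hole of 21.6 mm, 45 mm deep, for the 20 mm tube. 20 mm down a sprung rubber seal grips the tube: the tube stops there under its own weight and needs a push of about 8 to 15 N to go on to the floor.
- socket_floor (a point): Centre of the floor of the feed socket, 45 mm below the mouth; the tube's foot rests here when fully home.
- feed_mid (a point): Centre (half-way up, on the axis) of the feed tube: white, blue bands, 20 mm in diameter, 120 mm long, 0.06 kg, standing upright in a hole of the rinse rack; its foot (60 mm below, z axis upward) is tapered over the last 5 mm. The lower blue band, 45 to 49 mm above the foot, is the insertion mark: it sits just above the socket mouth when the tube is home.
- feed_foot (a point): Centre of the foot (lower end) of the feed tube.
- rack: Rinse rack, a fixed white block 80 (x) x 160 (y) x 38 mm high, origin at the centre of its underside; two vertical holes of 22 mm, 30 mm deep (floor 8 mm above the counter), at local y = -40 and +40 mm. One holds the feed tube, the other the drain tube.
- dial (a joint): Angle of the portion dial, rad: 0 at the off stop (red mark), growing clockwise seen from above to the other stop at 4.19. It clicks into a notch every 0.524 rad (30 degrees), one tick mark each; the green mark is the fifth click, 2.618. A sprung detent pulls it into the nearest notch once let go; passing to the next notch takes about 0.14 N m.
- dial_grip (a point): On the dial's axis, 112 mm above the counter, at the height to grip its black bar, 72 mm long, 16 mm wide, top 122 mm above the counter; below it a grey disc of 78 mm diameter whose top is 86 mm above the counter. The point's x axis lies along the bar to its white pointer end and turns with the dial; z is up. At joint value q the pointer stands at the portioner's yaw + 2.094 - q.
- drain: Drain tube, black with orange bands, same size as the feed tube (20 x 120 mm), standing in the other hole of the rack; origin at its foot. To be left alone.
- meal: Packed meal in a black tray with a clear lid, 205 x 155 x 72 mm, origin at the centre of its underside. To be left alone.
- pot: Lidded sauce pot, 72 mm in diameter, 46 mm high, origin at the centre of its underside. To be left alone.

How it is judged:
By the outcome, as a careful person would: the job done as asked, in the order asked, and still so for the second after the job is handed in, with the robot touching nothing.
It also fails if it takes over 72 s, if anything falls off the work surface, if the arm or the gripper's body presses on something with over 40 N, if the wrist force passes 120 N, or if a joint passes its speed limit or range.

## Working session

There is one attempt and no reset: what is moved stays moved. The work goes in short steps, Python scripts to look and compute and a tool call to move; the robot and the scene stay as the last step left them, time stands still between calls to the robot, and variables do not carry over. Pictures are saved under pics/ and viewed, and the job is handed in when it is done.

Besides the shell and the picture viewer there is one more tool, called after ">>>" as name(argument=value, ...) on one line, values as JSON. apply_moves: Moves the arm, as the interface text tells. Its arguments: {"type":"object","properties":{"rows":{"type":"array"}},"required":["rows"]}

```bash
mkdir -p pics
cat > h.py <<'E'
import numpy as np,cv2
from rig import ctrl
def grab(n,fn):
    f=ctrl.grab_frame(n); cv2.imwrite('pics/'+fn,cv2.cvtColor(f['img'],cv2.COLOR_RGB2BGR)); np.savez('pics/'+fn+'.npz',**{k:np.array(f[k]) for k in('img','mtx','world_from_camera')}); return f
def load(fn):
    return dict(np.load('pics/'+fn+'.npz'))
def ray(f,u,v,fish=False):
    K=f['mtx'];T=f['world_from_camera']
    x=(u-K[0,2])/K[0,0];y=(v-K[1,2])/K[1,1]
    if fish:
        r=np.hypot(x,y);s=np.sin(r)/r if r>1e-9 else 1;d=np.array([x*s,-y*s,-np.cos(r)])
    else: d=np.array([x,-y,-1.])
    d=T[:3,:3]@d
    return T[:3,3],d/np.linalg.norm(d)
def onz(f,u,v,z,fish=False):
    o,d=ray(f,u,v,fish);return o+d*(z-o[2])/d[2]
def tri(*rays):
    A=np.zeros((3,3));b=np.zeros(3)
    for o,d in rays:
        P=np.eye(3)-np.outer(d,d);A+=P;b+=P@o
    p=np.linalg.solve(A,b);return p,[np.linalg.norm((np.eye(3)-np.outer(d,d))@(p-o)) for o,d in rays]
E
python3 - <<'E'
from h import *
for n in('scene','top','wrist'):
    f=grab(n,n+'0.png');print(n,f['mtx'],f['world_from_camera'].round(3),[k for k in f])
print(ctrl.observe())
E
```

```text
scene [[485.85888561   0.         249.02221406]
 [  0.         485.85888561 191.40549079]
 [  0.           0.           1.        ]] [[-1.530000e-01 -7.250000e-01  6.720000e-01  1.477110e+03]
 [ 9.880000e-01 -1.110000e-01  1.060000e-01  4.947700e+01]
 [-2.000000e-03  6.800000e-01  7.330000e-01  1.066007e+03]
 [ 0.000000e+00  0.000000e+00  0.000000e+00  1.000000e+00]] ['img', 'mtx', 'world_from_camera']
top [[357.54535992   0.         253.14903963]
 [  0.         357.54535992 193.31068388]
 [  0.           0.           1.        ]] [[-7.000000e-03  9.930000e-01 -1.200000e-01  4.633670e+02]
 [-1.000000e+00 -4.000000e-03  2.200000e-02 -9.319400e+01]
 [ 2.100000e-02  1.200000e-01  9.930000e-01  1.255188e+03]
 [ 0.000000e+00  0.000000e+00  0.000000e+00  1.000000e+00]] ['img', 'mtx', 'world_from_camera']
wrist [[297.31863964   0.         259.07465895]
 [  0.         297.31863964 193.89039555]
 [  0.           0.           1.        ]] [[ 2.51000e-01 -9.35000e-01 -2.50000e-01  6.39290e+01]
 [ 9.68000e-01  2.42000e-01  6.80000e-02  5.25456e+02]
 [-3.00000e-03 -2.59000e-01  9.66000e-01  3.84383e+02]
 [ 0.00000e+00  0.00000e+00  0.00000e+00  1.00000e+00]] ['img', 'mtx', 'world_from_camera']
{'time_s': 0.15, 'joint_positions': array([ 1.17197363e+00,  3.42542955e-01,  1.52480576e+00, -3.08153879e-05,
        1.27538877e+00, -1.46017923e-01]), 'qvel': array([-0.00108089, -0.00324367, -0.00261632,  0.000218  , -0.00407737,
        0.00159086]), 'joint_efforts': array([ 9.40653626e-04, -4.31481063e+01, -2.44355375e+01,  7.18621281e-02,
        5.37639193e-02, -1.17600857e-04]), 'tool_pos': array([131.19395692, 508.03895101, 237.21198781]), 'eef_rot': array([ 2.48329338e+00,  1.92332128e+00, -1.54382252e-03]), 'wrist_force': array([ 0.53536486,  0.29526532, -1.42530898]), 'ft_torque': array([ 0.04631969, -0.01170156, -0.06331525]), 'width': 91.84793995057488}
```

View pics/scene0.png

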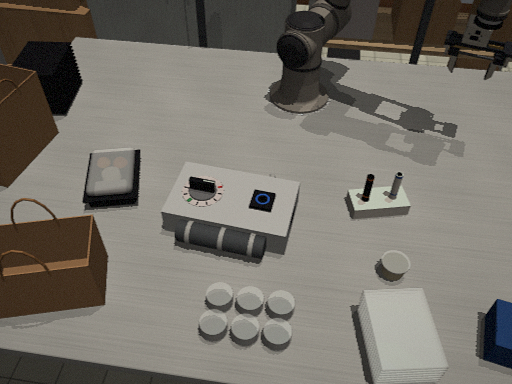

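View pics/top0.png

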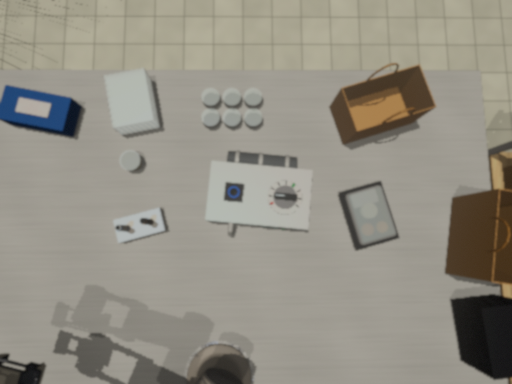

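View pics/wrist0.png

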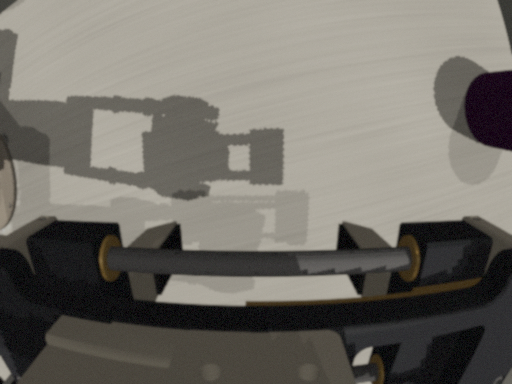

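The scene view shows the rack at about (378,200), with the black tube at (368,187) and the white one at (397,185). The portioner is at about (232,205), with the dial at (203,190) and the socket at (262,200). I'll zoom in on these.

Run:
```python
from h import *
a=load('scene0.png')['img'][:,:,::-1];b=load('top0.png')['img'][:,:,::-1]
def z(im,x0,y0,w,h,s): return cv2.resize(im[y0:y0+h,x0:x0+w],None,fx=s,fy=s,interpolation=cv2.INTER_CUBIC)
cv2.imwrite('pics/zs1.png',z(a,160,160,145,105,5))
cv2.imwrite('pics/zs2.png',z(a,340,160,75,60,8))
cv2.imwrite('pics/zt1.png',z(b,200,145,120,90,6))
cv2.imwrite('pics/zt2.png',z(b,105,195,75,55,8))
```

```text
(no output)
```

View pics/zs1.png

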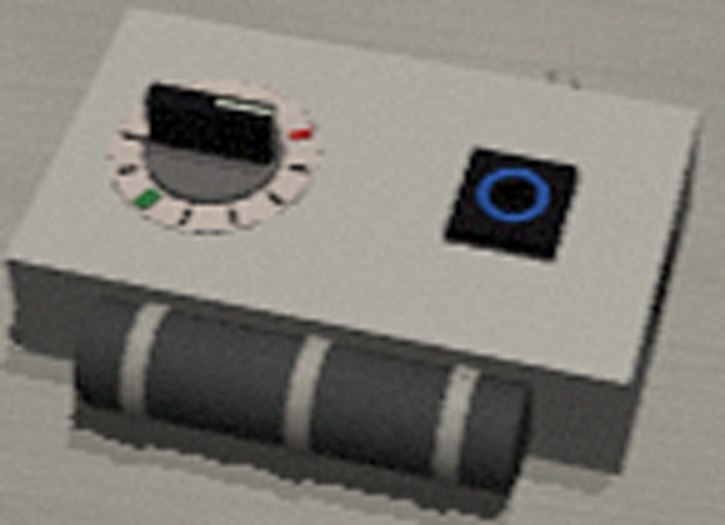

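View pics/zs2.png

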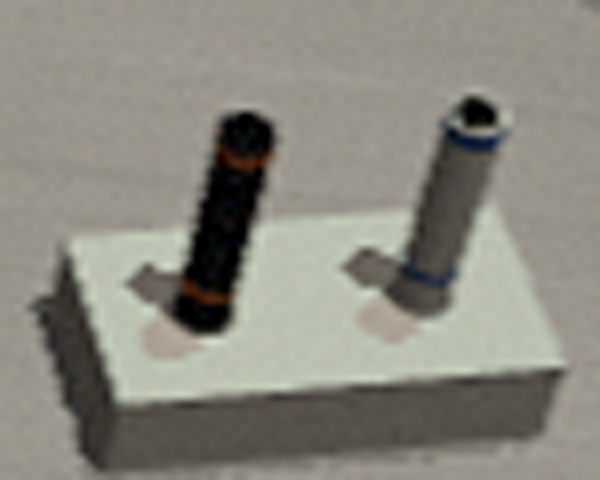

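View pics/zt1.png

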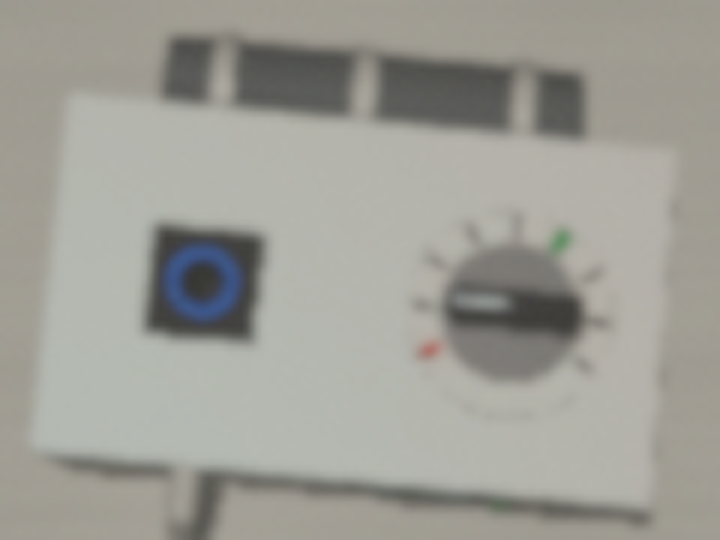

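View pics/zt2.png

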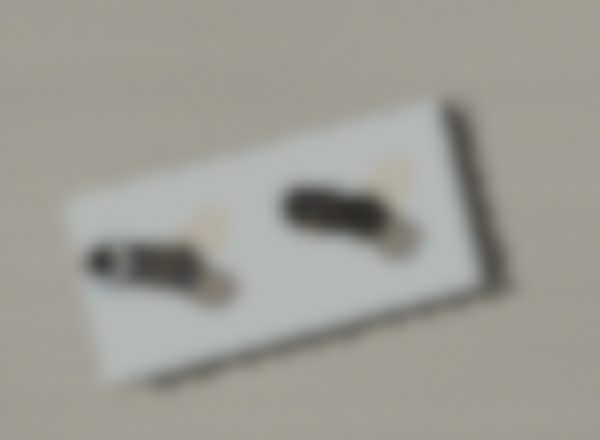

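The zooms show the dial pointer about one click from red, with the green mark four clicks further clockwise. Next I'll measure the points by triangulating from both views.

Run:
```python
from h import *
S=load('scene0.png');T=load('top0.png')
def ell(f,box,cond):
    x,y,w,h=box;im=f['img'][y:y+h,x:x+w].astype(int);m=cond(im[...,0],im[...,1],im[...,2]).astype(np.uint8)
    c,_=cv2.findContours(m,cv2.RETR_EXTERNAL,cv2.CHAIN_APPROX_NONE);c=max(c,key=cv2.contourArea)
    M=m.nonzero();e=cv2.fitEllipse(c) if len(c)>4 else None
    return (np.array([M[1].mean()+x,M[0].mean()+y]), m.sum(), e and (e[0][0]+x,e[0][1]+y,e[1],e[2]))
blue=lambda r,g,b:(b>r+35)
r1=ell(S,(240,180,45,40),blue);r2=ell(T,(220,180,30,25),blue);print(r1,r2)
p,e=tri(ray(S,*r1[2][:2]),ray(T,*r2[2][:2]));print('mouth',p,e,onz(S,*r1[2][:2],92),onz(T,*r2[2][:2],92))
# red,green marks z~80
for nm,c in(('red',lambda r,g,b:(r>g+50)&(r>b+40)),('green',lambda r,g,b:(g>r+25)&(g>b+20))):
    a=ell(S,(180,170,50,40),c);b=ell(T,(262,175,50,45),c);print(nm,a[:2],b[:2]);print(tri(ray(S,*a[0]),ray(T,*b[0])),onz(S,*a[0],81),onz(T,*b[0],81))
# portioner corners top
cs=[(122,10),(697,118),(628,382),(8,262)];ct=[(650,508),(32,450),(72,95),(675,150)]
P=[]
for (u,v),(a,b) in zip(cs,ct):
    q=(160+(u-2)/5,160+(v-2)/5);t=(200+(a-2.5)/6,145+(b-2.5)/6);p,e=tri(ray(S,*q),ray(T,*t));P.append(p);print(p.round(1),np.round(e,1))
P=np.array(P);c=P.mean(0)
xa=P[2]+P[3]-P[0]-P[1];ya=P[1]+P[2]-P[0]-P[3];print('box',c,xa/2,ya/2,np.arctan2(xa[1],xa[0]),np.arctan2(-ya[0],ya[1]))
# tubes top: scene zoom, 8x
for nm,a,b in(('white top',(477,113),(100,262)),('black top',(247,132),(295,202))):
    q=(340+(a[0]-3.5)/8,160+(a[1]-3.5)/8);t=(105+(b[0]-3.5)/8,195+(b[1]-3.5)/8)
    print(nm,tri(ray(S,*q),ray(T,*t)),onz(S,*q,128),onz(T,*t,128))
for a,b in(((430,300),(195,268)),((207,322),(375,215))):
    q=(340+(a[0]-3.5)/8,160+(a[1]-3.5)/8);t=(105+(b[0]-3.5)/8,195+(b[1]-3.5)/8)
    print('base',onz(S,*q,38),onz(T,*t,38))
# rack corners
for a,b in(((68,243),(480,288)),((118,402),(440,100)),((565,368),(68,200)),((490,208),(105,382))):
    q=(340+(a[0]-3.5)/8,160+(a[1]-3.5)/8);t=(105+(b[0]-3.5)/8,195+(b[1]-3.5)/8)
    print('rack',tri(ray(S,*q),ray(T,*t)))
```

```text
(array([262.12941176, 198.67058824]), np.uint64(85), (262.13298416137695, 198.55795860290527, (10.462126731872559, 14.239518165588379), 90.01481628417969)) (array([233.05208333, 191.42708333]), np.uint64(96), (233.17092895507812, 191.44494152069092, (11.545757293701172, 12.281728744506836), 101.4636459350586))
mouth [609.31685521 -52.75500051  96.00492973] [np.float64(0.6914891507301547), np.float64(0.691489150730128)] [605.6297105  -52.49043344  92.        ] [609.91322307 -53.30312464  92.        ]
red (array([219.5, 186.5]), np.uint64(8)) (array([271., 203.]), np.uint64(1))
(array([ 571.93662341, -177.05078884,   84.24180624]), [np.float64(0.3928006356899362), np.float64(0.3928006356899505)]) [ 568.91808754 -177.40309391   81.        ] [ 572.30083276 -177.67312592   81.        ]
green (array([189.        , 199.36363636]), np.uint64(11)) (array([293. , 184.5]), np.uint64(4))
(array([ 632.82572584, -249.98306019,   85.56276841]), [np.float64(1.1577028362854522), np.float64(1.1577028362854405)]) [ 628.86165941 -250.18865439   81.        ] [ 633.70335507 -251.7512999    81.        ]
[ 
[... 678 characters left out ...]
849658 232.10645574 128.        ]
base [495.02405003 310.85876648  38.        ] [494.06038301 299.0474996   38.        ]
base [517.70619116 232.25878734  38.        ] [515.84428433 224.35633661  38.        ]
rack (array([484.786794  , 181.6540499 ,  35.75060691]), [np.float64(1.556022935833372), np.float64(1.5560229358333733)])
rack (array([563.9575253 , 199.12554538,  41.58614091]), [np.float64(1.7092421243999796), np.float64(1.7092421243999183)])
rack (array([522.7959798 , 354.11534715,  39.69796769]), [np.float64(1.4714488414792009), np.float64(1.4714488414793057)])
rack (array([446.8285396 , 334.28745431,  39.21731171]), [np.float64(0.09521687590737282), np.float64(0.09521687590748155)])
```

>>> apply_moves(rows=[0, 0, 0.125, 0, 0, 0, 0, 0, 0, 0.125, 0, 0, 0, 0, 0, 0, 0.125, 0, 0, 0, 0, 0, 0, 0.125, 0, 0, 0, 0, 0, 0, 0.125, 0, 0, 0, 0, 0, 0, 0.125, 0, 0, 0, 0, 0, 0, 0.125, 0, 0, 0, 0, 0, 0, 0.125, 0, 0, 0, 0])

```text
time_s: 0.82
tool_pos: [131.2, 508.1, 237.4]
eef_rot: [3.103, 0.488, -0.001]
wrist_force: [-0.5, 0.8, -1.1]
width: 91.9
```

```bash
cat >> h.py <<'E'
from scipy.spatial.transform import Rotation as Rn
def st():
    o=ctrl.observe();R=Rn.from_rotvec(o['eef_rot']).as_matrix()
    print('t',round(o['time_s'],2),'tcp',o['tool_pos'].round(2),'psi',np.arctan2(R[1,0],R[0,0]).round(4),'zt',R[:,2].round(4),'F',o['wrist_force'].round(1),'M',o['ft_torque'].round(2),'w',round(o['width'],1),'q',o['joint_positions'].round(2));return o,R
def to(p,psi=None):
    o,R=st();print('tool delta',(R.T@(np.array(p)-o['tool_pos'])).round(1))
    if psi is not None: print('az',((np.arctan2(R[1,0],R[0,0])-psi+np.pi)%(2*np.pi)-np.pi).round(4))
E
python3 - <<'E'
from h import *
to([516,220,237],0.248)
E
```

```text
t 0.82 tcp [131.22 508.14 237.41] psi 0.3118 zt [-3.e-04 -7.e-04 -1.e+00] F [-0.5  0.8 -1.1] M [-0.06 -0.03 -0.06] w 91.9 q [ 1.17  0.34  1.52 -0.    1.28  0.86]
tool delta [277.8 392.3   0.5]
az 0.0638
```

>>> apply_moves(rows=[0, 0, 0, 20, 28, 0, 0, 0, 0, 0, 20, 28, 0, 0, 0, 0, 0, 20, 28, 0, 0, 0, 0, 0, 20, 28, 0, 0, 0, 0, 0, 20, 28, 0, 0, 0, 0, 0, 20, 28, 0, 0, 0, 0, 0, 20, 28, 0, 0, 0, 0, 0, 20, 28, 0, 0])

```text
time_s: 1.48
tool_pos: [354.3, 344.3, 237.6]
eef_rot: [3.102, 0.497, -0.0]
wrist_force: [0.5, -0.2, -0.2]
width: 91.7
```

>>> apply_moves(rows=[0, 0, 0, 20, 28, 0, 0, 0, 0, 0, 20, 28, 0, 0, 0, 0, 0, 20, 28, 0, 0, 0, 0, 0, 20, 28, 0, 0, 0, 0, 0, 20, 28, 0, 0, 0, 0, 0, 18, 28, 0, 0, 0, 0, 0.064, 0, 0, 0, 0, 0, 0, 0, 0, 0, 0, 0])

```text
time_s: 2.15
tool_pos: [518.9, 221.4, 236.9]
eef_rot: [3.117, 0.39, -0.002]
wrist_force: [-0.3, -0.0, 0.0]
width: 91.9
```

Run:
```python
from h import *
st();grab('wrist','w1.png')
```

```text
t 2.15 tcp [518.91 221.44 236.91] psi 0.2487 zt [-1.2e-03 -2.0e-04 -1.0e+00] F [-0.3 -0.   0. ] M [-0.06  0.07  0.01] w 91.9 q [0.27 0.42 1.41 0.   1.31 0.02]
```

View pics/w1.png

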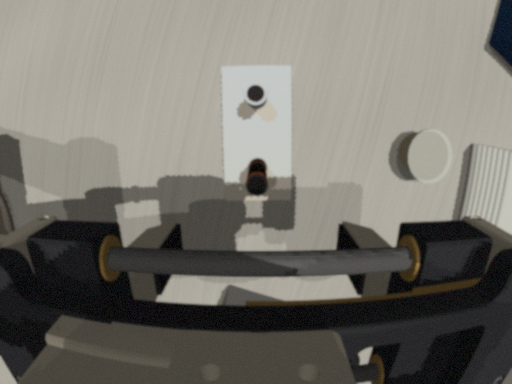

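In the wrist view, the white tube's rim is at (256,94), the black tube is at (257,178) and the pot is at (429,155). I'll move to a second viewpoint.

>>> apply_moves(rows=[0, 0, 0, 0, -12, 13, 0, 0, 0, 0, 0, -12, 13, 0, 0, 0, 0, 0, -12, 12, 0, 0, 0, 0, 0, -12, 12, 0, 0, 0, 0, 0, 0, 0, 0, 0, 0, 0, 0, 0, 0, 0, 0, 0, 0, 0, 0, 0, 0, 0, 0, 0, 0, 0, 0, 0])

```text
time_s: 2.87
tool_pos: [506.3, 269.2, 188.6]
eef_rot: [-3.116, -0.398, -0.002]
wrist_force: [0.4, -0.8, -1.0]
width: 91.9
```

Run:
```python
from h import *
st();grab('wrist','w2.png')
a=load('w1.png')['img'][:,:,::-1];b=load('w2.png')['img'][:,:,::-1]
z=lambda im,x,y,w,h,s:cv2.resize(im[y:y+h,x:x+w],None,fx=s,fy=s,interpolation=cv2.INTER_CUBIC)
cv2.imwrite('pics/zw.png',np.hstack([z(a,215,60,80,80,5),z(b,215,60,80,100,5)[:400]]))
```

```text
t 2.87 tcp [506.32 269.2  188.64] psi 0.2542 zt [ 1.5e-03  4.0e-04 -1.0e+00] F [ 0.4 -0.8 -1. ] M [-0.07 -0.05  0.02] w 91.9 q [ 0.36  0.47  1.46 -0.    1.21  0.1 ]
```

View pics/w2.png

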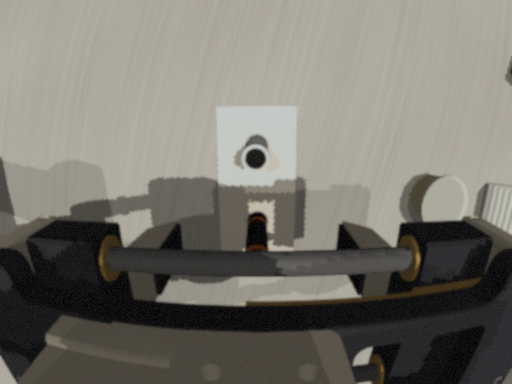

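View pics/zw.png

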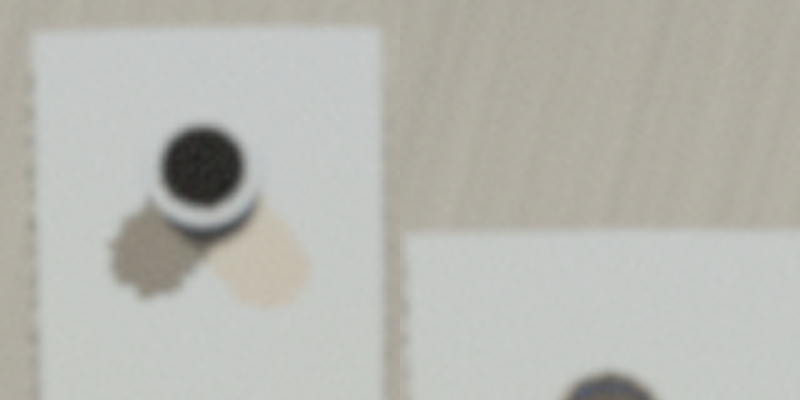

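The first zoom shows the dark opening at about (255.5,93). In the second picture it is at (256,158). I'll fit both.

Run:
```python
from h import *
def dark(fn,box,th=75):
    f=load(fn);x,y,w,h=box;g=cv2.cvtColor(f['img'],cv2.COLOR_RGB2GRAY)[y:y+h,x:x+w]
    m=(g<th).astype(np.uint8);c,_=cv2.findContours(m,cv2.RETR_EXTERNAL,cv2.CHAIN_APPROX_NONE);c=max(c,key=cv2.contourArea);e=cv2.fitEllipse(c);print(e,m.sum());return f,e[0][0]+x,e[0][1]+y
A=dark('w1.png',(243,82,26,22));B=dark('w2.png',(243,148,26,22))
print(A[1:],B[1:])
print(tri(ray(*A,True),ray(*B,True)),onz(*A,128,True),onz(*B,128,True))
to([494.5,306.5,160],0.25)
S=load('scene0.png');
print(tri(ray(*A,True),ray(*B,True),ray(S,340+(477-3.5)/8,160+(113-3.5)/8)))
for fn,c in(('w1.png',[(222,67),(291,67)]),('w2.png',[(217,107),(297,107),(297,186),(217,186)])):
    f=load(fn);print(np.array([onz(f,*q,38,True) for q in c]).round(1))
```

```text
((12.127799034118652, 11.050301551818848), (13.378533363342285, 14.114677429199219), 77.57247924804688) 167
((12.073039054870605, 10.344493865966797), (17.32147789001465, 17.693998336791992), 86.32755279541016) 265
(255.12779903411865, 93.05030155181885) (255.0730390548706, 158.3444938659668)
(array([493.68773548, 306.63202221, 128.83675247]), [np.float64(0.014905133979543357), np.float64(0.014905133979564788)]) [493.64617846 306.68693094 128.        ] [493.72275358 306.51609164 128.        ]
t 2.92 tcp [506.36 269.09 188.6 ] psi 0.2538 zt [ 1.5e-03  4.0e-04 -1.0e+00] F [ 0.3 -0.5 -0.3] M [-0.08  0.04  0.02] w 91.8 q [ 0.35  0.47  1.46 -0.    1.21  0.1 ]
tool delta [ -2.1 -39.2  28.6]
az 0.0038
(array([493.70880755, 306.80385958, 130.44953418]), [np.float64(0.2886528047394081), np.float64(0.07759087057461753), np.float64(0.22994386426410587)])
[[446.  334.3  38. ]
 [523.  353.5  38. ]]
[[446.3 334.8  38. ]
 [523.3 354.6  38. ]
 [545.1 276.7  38. ]
 [464.8 255.9  38. ]]
```

The tube top triangulates to (493.7, 306.6, 128.8), against an expected height of 128. I'll move over it, descend and grip.

>>> apply_moves(rows=[0, 0, 0, -1.5, -20, 0, 0, 0, 0, 0, -1.4, -19.5, 0, 0, 0, 0, 0.004, 0, 0, 0, 0, 0, 0, 0, 0, 0, 26, 0, 0, 0, 0, 0, 0, 26, 0, 0, 0, 0, 0, 0, 26, 0, 0, 0, 0, 0, 0, 25.6, 0, 0, 0, 0, 0, 0, 0, 0])

```text
time_s: 3.58
tool_pos: [490.9, 304.9, 79.9]
eef_rot: [3.115, 0.39, -0.012]
wrist_force: [-1.8, -1.4, -0.1]
width: 91.8
```

Run:
```python
from h import *
to([493.7,306.6,85],.25);grab('wrist','w3.png')
```

```text
t 3.58 tcp [490.88 304.87  79.85] psi 0.2494 zt [-0.0074 -0.0036 -1.    ] F [-1.8 -1.4 -0.1] M [-0.16  0.14  0.05] w 91.8 q [ 0.42  0.61  1.56 -0.    0.98  0.17]
tool delta [ 3.1 -1.  -5.2]
az -0.0006
```

View pics/w3.png

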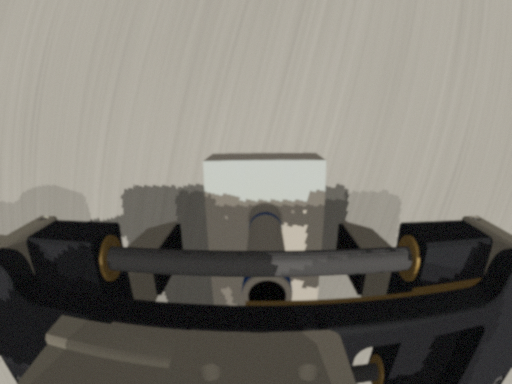

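The tube is between the jaws, with its rim at (267,292). The arm is still settling, so I'll hold and check.

>>> apply_moves(rows=[0, 0, 0, 0, 0, 0, 0, 0, 0, 0, 0, 0, 0, 0, 0, 0, 0, 0, 0, 0, 0, 0, 0, 0, 0, 0, 0, 0, 0, 0, 0, 0, 0, 0, 0, 0, 0, 0, 0, 0, 0, 0, 0, 0, 0, 0, 0, 0, 0, 0, 0, 0, 0, 0, 0, 0])

```text
time_s: 4.3
tool_pos: [493.1, 306.9, 84.3]
eef_rot: [-3.117, -0.392, -0.0]
wrist_force: [-0.0, 0.4, 0.5]
width: 91.7
```

Run:
```python
from h import *
to([493.7,306.6,85],.25)
```

```text
t 4.3 tcp [493.14 306.91  84.25] psi 0.25 zt [ 2.e-04  1.e-04 -1.e+00] F [-0.   0.4  0.5] M [-0.09  0.04  0.05] w 91.7 q [0.42 0.6  1.56 0.   0.98 0.17]
tool delta [ 0.5  0.4 -0.7]
az 0.0
```

>>> apply_moves(rows=[0, 0, 0, 0.5, 0, 0, 100, 0, 0, 0, 0, 0, 0, 170, 0, 0, 0, 0, 0, 0, 255, 0, 0, 0, 0, 0, 0, 255, 0, 0, 0, 0, 0, 0, 255, 0, 0, 0, 0, 0, 0, 255, 0, 0, 0, 0, 0, 0, 255, 0, 0, 0, 0, 0, 0, 255])

```text
time_s: 4.97
tool_pos: [493.6, 307.0, 84.1]
eef_rot: [-3.117, -0.392, 0.0]
wrist_force: [-0.6, -0.2, 0.5]
width: 43.4
```

Run:
```python
from h import *
st()
```

```text
t 4.97 tcp [493.61 306.99  84.11] psi 0.25 zt [-0.e+00  1.e-04 -1.e+00] F [-0.6 -0.2  0.5] M [-0.04  0.07 -0.05] w 43.4 q [0.42 0.6  1.56 0.   0.98 0.17]
```

>>> apply_moves(rows=[0, 0, 0, 0, 0, 0, 255, 0, 0, 0, 0, 0, 0, 255, 0, 0, 0, 0, 0, 0, 255, 0, 0, 0, 0, 0, 0, 255, 0, 0, 0, 0, 0, 0, 255, 0, 0, 0, 0, 0, 0, 255, 0, 0, 0, 0, 0, 0, 255, 0, 0, 0, 0, 0, 0, 255])

```text
time_s: 5.63
tool_pos: [493.6, 307.0, 84.1]
eef_rot: [-3.117, -0.392, -0.0]
wrist_force: [-1.0, -0.8, -0.2]
width: 19.3
```

Run:
```python
from h import *
st()
```

```text
t 5.63 tcp [493.62 307.    84.13] psi 0.25 zt [ 0.e+00  1.e-04 -1.e+00] F [-1.  -0.8 -0.2] M [-0.07  0.06  0.03] w 19.3 q [0.42 0.6  1.56 0.   0.98 0.17]
```

Gripped, with a width of 19.3 mm against a 20 mm tube. Next I'll lift it so the foot clears the black tube, then travel.

>>> apply_moves(rows=[0, 0, 0, 0, 0, -10, 255, 0, 0, 0, 0, 0, -15, 255, 0, 0, 0, 0, 0, -25, 255, 0, 0, 0, 0, 0, -30, 255, 0, 0, 0, 0, 0, -30, 255, 0, 0, 0, 0, 0, -25, 255, 0, 0, 0, 0, 0, -15, 255, 0, 0, 0, 0, 0, 0, 255])

```text
time_s: 6.3
tool_pos: [495.0, 307.7, 238.9]
eef_rot: [-3.115, -0.392, -0.012]
wrist_force: [0.6, 0.4, -0.5]
width: 19.4
```

Run:
```python
from h import *
grab('wrist','w4.png');to([629,-131,234],.25)
```

```text
t 6.35 tcp [494.23 307.31 236.3 ] psi 0.2501 zt [ 0.0039  0.0019 -1.    ] F [ 0.6  0.7 -0.4] M [-0.04  0.08 -0.01] w 19.1 q [0.42 0.45 1.37 0.   1.32 0.17]
tool delta [ 22.1 458.    2. ]
az 0.0001
```

View pics/w4.png

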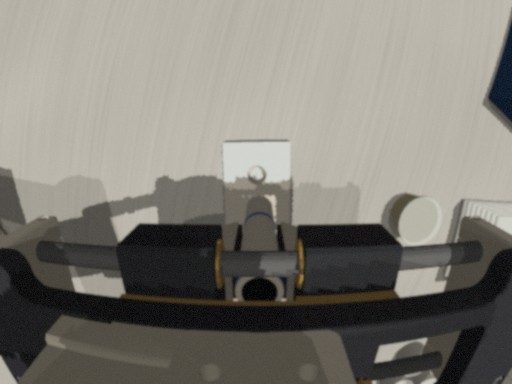

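The tube is held upright, with its foot at about (258,205) and the emptied hole at (257,174). I'll travel now.

>>> apply_moves(rows=[0, 0, 0, 1.0, 20, 0, 255, 0, 0, 0, 1.5, 30, 0, 255, 0, 0, 0, 2, 36, 0, 255, 0, 0, 0, 2, 36, 0, 255, 0, 0, 0, 2, 36, 0, 255, 0, 0, 0, 2, 36, 0, 255, 0, 0, 0, 2, 36, 0, 255, 0, 0, 0, 2, 36, 0, 255])

```text
time_s: 7.02
tool_pos: [572.9, 51.2, 232.4]
eef_rot: [-3.116, -0.392, 0.005]
wrist_force: [-0.0, 0.3, 0.4]
width: 19.5
```

>>> apply_moves(rows=[0, 0, 0, 2, 36, 0, 255, 0, 0, 0, 2, 36, 0, 255, 0, 0, 0, 1.6, 36, 0, 255, 0, 0, 0, 1, 36, 0, 255, 0, 0, 0, 1, 30, 0, 255, 0, 0, 0, 0, 18, 0, 255, 0, 0, 0, 0, 0, 0, 255, 0, 0, 0, 0, 0, 0, 255])

```text
time_s: 7.68
tool_pos: [627.6, -132.0, 231.9]
eef_rot: [-3.116, -0.388, 0.005]
wrist_force: [0.8, 1.0, -0.3]
width: 19.1
```

Run:
```python
from h import *
st();grab('wrist','w5.png')
```

```text
t 7.68 tcp [ 627.57 -131.97  231.93] psi 0.248 zt [-0.0034  0.0015 -1.    ] F [ 0.8  1.  -0.3] M [-0.04  0.06  0.03] w 19.1 q [-0.33  0.57  1.18  0.    1.4  -0.57]
```

View pics/w5.png

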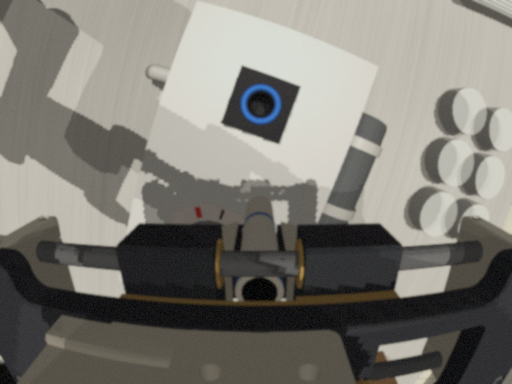

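The socket's blue ring is at (261,104), clearly visible. One more view from closer.

>>> apply_moves(rows=[0, 0, 0, 0, -12, 0, 255, 0, 0, 0, 0, -14, 0, 255, 0, 0, 0, 0, -12, 0, 255, 0, 0, 0, 0, 0, 0, 255, 0, 0, 0, 0, 0, 0, 255, 0, 0, 0, 0, 0, 0, 255, 0, 0, 0, 0, 0, 0, 255, 0, 0, 0, 0, 0, 0, 255])

```text
time_s: 8.4
tool_pos: [619.0, -94.9, 234.1]
eef_rot: [3.117, 0.391, 0.0]
wrist_force: [0.3, -0.2, -0.6]
width: 19.4
```

Run:
```python
from h import *
st();grab('wrist','w6.png')
def ring(fn):
    f=load(fn);im=f['img'].astype(int);m=((im[...,2]>im[...,0]+50)).astype(np.uint8);m[200:]=0
    c,_=cv2.findContours(m,cv2.RETR_EXTERNAL,cv2.CHAIN_APPROX_NONE);c=max(c,key=cv2.contourArea);e=cv2.fitEllipse(c);print(e,cv2.contourArea(c));return f,*e[0]
A=ring('w5.png');B=ring('w6.png')
p,e=tri(ray(*A,True),ray(*B,True));print('mouth',p,e,onz(*A,92,True),onz(*B,92,True))
# empty hole: compare where tube stood (493.6,307)
f=load('w4.png');g=f['img'][160:190,240:275];cv2.imwrite('pics/hole.png',cv2.resize(g[:,:,::-1],None,fx=15,fy=15))
# tube foot prediction
g=load('w6.png')['img'][170:300,190:330];cv2.imwrite('pics/foot.png',cv2.resize(g[:,:,::-1],None,fx=5,fy=5,interpolation=cv2.INTER_CUBIC))
o=ctrl.observe();R=Rn.from_rotvec(o['eef_rot']).as_matrix();f=load('w6.png');T=f['world_from_camera']
for d in(76.1,71.1,30):
  for x in(-10,0,10):
    P=o['tool_pos']+R@[x,0,d];c=T[:3,:3].T@(P-T[:3,3]);th=np.arctan2(np.hypot(c[0],c[1]),-c[2]);n=np.hypot(c[0],c[1]);K=f['mtx']
    print(d,x,(K[0,2]+K[0,0]*th*c[0]/n).round(1),(K[1,2]-K[1,1]*th*c[1]/n).round(1))
```

```text
t 8.4 tcp [619.   -94.87 234.1 ] psi 0.2496 zt [ 1.e-04 -1.e-04 -1.e+00] F [ 0.3 -0.2 -0.6] M [-0.05  0.04 -0.02] w 19.4 q [-0.27  0.53  1.23 -0.    1.38 -0.52]
((260.29486083984375, 103.69548034667969), (40.01626205444336, 40.94956970214844), 94.40962982177734) 1285.5
((259.1257019042969, 142.6002960205078), (39.69651412963867, 40.18894577026367), 90.30874633789062) 1252.0
mouth [608.35069433 -53.12261741  92.84392387] [np.float64(0.0026355230271678924), np.float64(0.002635523026992642)] [608.34548837 -53.08711807  92.        ] [608.36730361 -53.19783171  92.        ]
76.1 -10 246.5 205.2
76.1 0 259.2 205.2
76.1 10 271.9 205.2
71.1 -10 246.2 207.1
71.1 0 259.2 207.1
71.1 10 272.2 207.1
30 -10 243.6 226.6
30 0 259.2 226.6
30 10 274.9 226.5
```

View pics/foot.png

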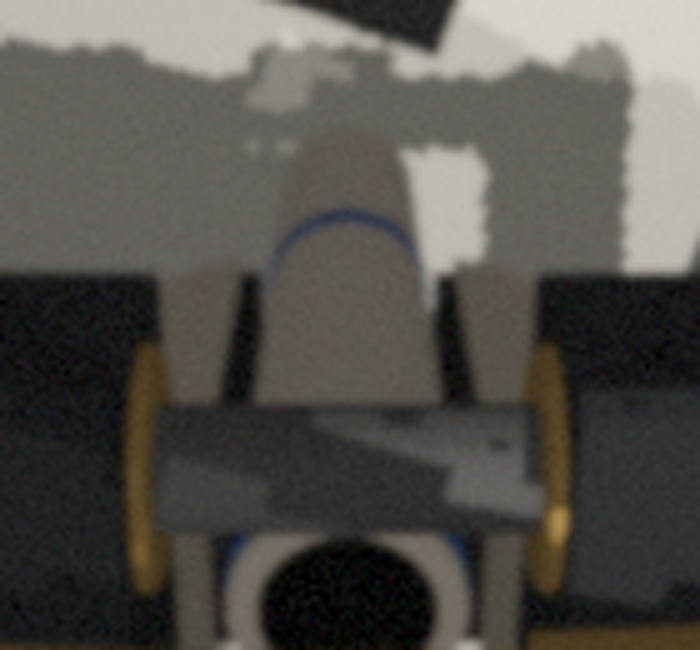

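View pics/hole.png

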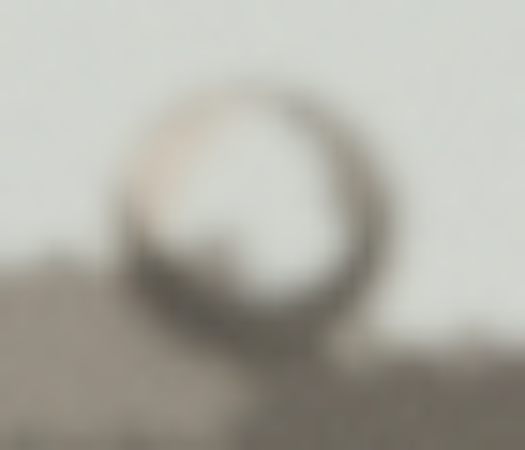

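The mouth measures (608.35, -53.12, 92.8), against an expected height of 92. The foot appears where predicted, so the tube hangs straight. Next I'll go above the mouth.

>>> apply_moves(rows=[0, 0, 0, 0, -14, 0, 255, 0, 0, 0, 0, -16, 0, 255, 0, 0, 0, 0, -13.4, 14, 255, 0, 0, 0, 0, 0, 20, 255, 0, 0, 0, 0, 0, 16, 255, 0, 0, 0, 0, 0, 8, 255, 0, 0, 0, 0, 0, 0, 255, 0, 0, 0, 0, 0, 0, 255])

```text
time_s: 9.12
tool_pos: [608.2, -51.8, 176.4]
eef_rot: [-3.117, -0.392, 0.0]
wrist_force: [-0.0, -0.2, 0.3]
width: 19.5
```

>>> apply_moves(rows=[0, 0, 0, 0, 0, 0, 255, 0, 0, 0, 0, 0, 0, 255, 0, 0, 0, 0, 0, 0, 255, 0, 0, 0, 0, 0, 0, 255, 0, 0, 0, 0, 0, 0, 255, 0, 0, 0, 0, 0, 0, 255, 0, 0, 0, 0, 0, 0, 255, 0, 0, 0, 0, 0, 0, 255])

```text
time_s: 9.78
tool_pos: [608.2, -52.4, 176.1]
eef_rot: [-3.117, -0.392, -0.0]
wrist_force: [0.2, 0.3, -0.9]
width: 19.3
```

Run:
```python
from h import *
to([608.3,-52.75,176],.25);grab('wrist','w7.png')
g=load('w7.png')['img'][150:300,190:330];cv2.imwrite('pics/z7.png',cv2.resize(g[:,:,::-1],None,fx=4,fy=4,interpolation=cv2.INTER_CUBIC))
```

```text
t 9.78 tcp [608.19 -52.43 176.11] psi 0.2499 zt [ 0.e+00  2.e-04 -1.e+00] F [ 0.2  0.3 -0.9] M [-0.1  -0.01  0.01] w 19.3 q [-0.21  0.55  1.37  0.    1.23 -0.46]
tool delta [0.  0.3 0.1]
az -0.0001
```

View pics/z7.png

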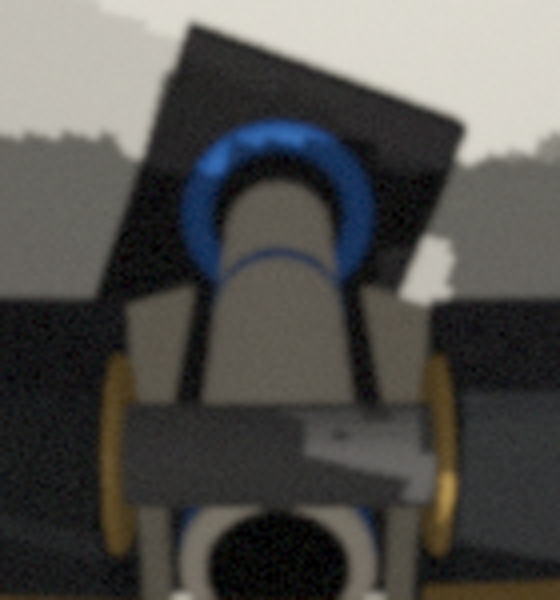

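The foot sits centred over the ring, with tube and ring axes both at column 278 of the zoom. I'll descend slowly.

>>> apply_moves(rows=[0, 0, 0, 0, 0.3, 2, 255, 0, 0, 0, 0, 0, 2, 255, 0, 0, 0, 0, 0, 2, 255, 0, 0, 0, 0, 0, 2, 255, 0, 0, 0, 0, 0, 2, 255, 0, 0, 0, 0, 0, 2, 255, 0, 0, 0, 0, 0, 2, 255, 0, 0, 0, 0, 0, 2, 255])

```text
time_s: 10.5
tool_pos: [608.3, -52.7, 159.9]
eef_rot: [-3.117, -0.392, 0.0]
wrist_force: [0.2, 0.4, 0.5]
width: 19.4
```

Run:
```python
from h import *
st()
```

```text
t 10.5 tcp [608.26 -52.72 159.87] psi 0.25 zt [-0.e+00  1.e-04 -1.e+00] F [0.2 0.4 0.5] M [-0.14  0.04 -0.  ] w 19.4 q [-0.21  0.56  1.39  0.    1.19 -0.46]
```

>>> apply_moves(rows=[0, 0, 0, 0, 0, 2, 255, 0, 0, 0, 0, 0, 2, 255, 0, 0, 0, 0, 0, 2, 255, 0, 0, 0, 0, 0, 2, 255, 0, 0, 0, 0, 0, 2, 255, 0, 0, 0, 0, 0, 2, 255, 0, 0, 0, 0, 0, 2, 255, 0, 0, 0, 0, 0, 2, 255])

```text
time_s: 11.17
tool_pos: [608.5, -52.9, 144.6]
eef_rot: [3.117, 0.392, 0.001]
wrist_force: [-3.7, -0.5, 10.5]
width: 19.3
```

Run:
```python
from h import *
st()
```

```text
t 11.17 tcp [608.51 -52.89 144.64] psi 0.25 zt [ 9.e-04 -4.e-04 -1.e+00] F [-3.7 -0.5 10.5] M [-0.14  0.64 -0.06] w 19.3 q [-0.21  0.58  1.41 -0.    1.16 -0.46]
```

>>> apply_moves(rows=[0, 0, 0, -0.3, 0, 2, 255, 0, 0, 0, 0, 0, 2, 255, 0, 0, 0, 0, 0, 2, 255, 0, 0, 0, 0, 0, 2, 255, 0, 0, 0, 0, 0, 2, 255, 0, 0, 0, 0, 0, 2, 255, 0, 0, 0, 0, 0, 2, 255, 0, 0, 0, 0, 0, 2, 255])

```text
time_s: 11.83
tool_pos: [608.0, -52.8, 127.8]
eef_rot: [-3.117, -0.392, -0.0]
wrist_force: [1.2, 0.2, 3.3]
width: 19.3
```

Run:
```python
from h import *
st()
```

```text
t 11.83 tcp [608.   -52.83 127.84] psi 0.25 zt [ 0.  0. -1.] F [1.2 0.2 3.3] M [-0.14 -0.03  0.04] w 19.3 q [-0.21  0.6   1.43  0.    1.12 -0.46]
```

The seal is passed. I'll push on to the floor, with a home TCP of about 123.

>>> apply_moves(rows=[0, 0, 0, 0, 0, 1, 255, 0, 0, 0, 0, 0, 1, 255, 0, 0, 0, 0, 0, 1, 255, 0, 0, 0, 0, 0, 1, 255, 0, 0, 0, 0, 0, 0.5, 255, 0, 0, 0, 0, 0, 0.5, 255, 0, 0, 0, 0, 0, 0.5, 255, 0, 0, 0, 0, 0, 0.5, 255])

```text
time_s: 12.5
tool_pos: [608.3, -52.9, 123.1]
eef_rot: [3.117, 0.392, 0.002]
wrist_force: [-0.5, -0.2, 11.7]
width: 19.4
```

Run:
```python
from h import *
st();grab('wrist','w8.png');f=grab('scene','s8.png')
cv2.imwrite('pics/z8.png',cv2.resize(f['img'][140:260,150:310,::-1],None,fx=5,fy=5,interpolation=cv2.INTER_CUBIC))
```

```text
t 12.5 tcp [608.28 -52.9  123.06] psi 0.2501 zt [ 1.1e-03 -3.0e-04 -1.0e+00] F [-0.5 -0.2 11.7] M [-0.14  0.43  0.02] w 19.4 q [-0.21  0.6   1.43 -0.    1.11 -0.46]
```

View pics/z8.png

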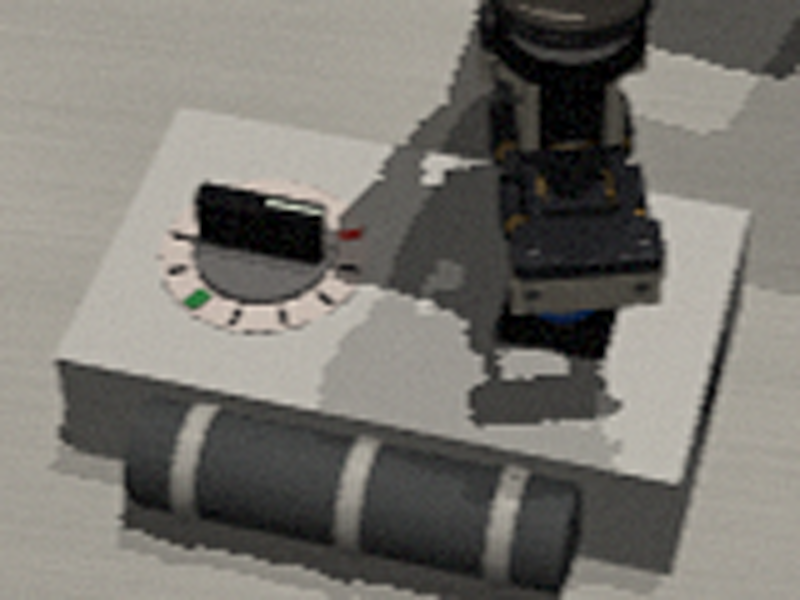

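View pics/w8.png

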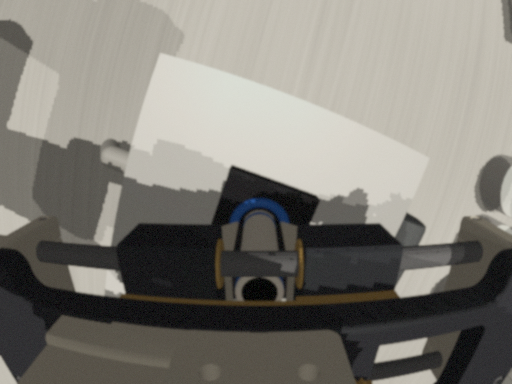

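The TCP is at the home height and the force is rising. I'll push 2 mm further to confirm the floor.

>>> apply_moves(rows=[0, 0, 0, 0, 0, 0.5, 255, 0, 0, 0, 0, 0, 0.5, 255, 0, 0, 0, 0, 0, 0.5, 255, 0, 0, 0, 0, 0, 0.5, 255, 0, 0, 0, 0, 0, 0, 255, 0, 0, 0, 0, 0, 0, 255, 0, 0, 0, 0, 0, 0, 255, 0, 0, 0, 0, 0, 0, 255])

```text
time_s: 13.27
tool_pos: [608.4, -52.9, 123.0]
eef_rot: [3.116, 0.392, 0.004]
wrist_force: [-4.3, -0.1, 19.2]
width: 19.6
```

Run:
```python
from h import *
st()
```

```text
t 13.27 tcp [608.42 -52.93 122.98] psi 0.2502 zt [ 2.6e-03 -7.0e-04 -1.0e+00] F [-4.3 -0.1 19.2] M [-0.04  1.08 -0.01] w 19.6 q [-0.21  0.6   1.43 -0.    1.11 -0.46]
```

It stalls at z=123.0 with 19 N, so it is on the floor. I'll unload the push and open.

>>> apply_moves(rows=[0, 0, 0, 0, 0, -1.2, 255, 0, 0, 0, 0, 0, -1, 255, 0, 0, 0, 0, 0, -0.8, 255, 0, 0, 0, 0, 0, 0, 0, 0, 0, 0, 0, 0, 0, 0, 0, 0, 0, 0, 0, 0, 0, 0, 0, 0, 0, 0, 0, 0, 0, 0, 0, 0, 0, 0, 0])

```text
time_s: 13.93
tool_pos: [607.8, -52.7, 122.8]
eef_rot: [-3.117, -0.392, 0.001]
wrist_force: [0.2, -1.1, 0.1]
width: 48.4
```

Run:
```python
from h import *
st()
```

```text
t 13.93 tcp [607.77 -52.66 122.76] psi 0.2501 zt [-8.e-04  3.e-04 -1.e+00] F [ 0.2 -1.1  0.1] M [-0.07  0.05  0.02] w 48.4 q [-0.21  0.6   1.43  0.    1.11 -0.46]
```

>>> apply_moves(rows=[0, 0, 0, 0, 0, -8, 0, 0, 0, 0, 0, 0, -14, 0, 0, 0, 0, 0, 0, -22, 0, 0, 0, 0, 0, 0, -26, 0, 0, 0, 0, 0, 0, -20, 0, 0, 0, 0.12, 0, 0, -10, 0, 0, 0, 0.12, 0, 0, 0, 0, 0, 0, 0.11, 0, 0, 0, 0])

```text
time_s: 14.6
tool_pos: [608.4, -52.9, 225.0]
eef_rot: [3.137, -0.166, 0.004]
wrist_force: [-0.4, -0.5, -1.1]
width: 92.0
```

Run:
```python
from h import *
grab('wrist','w9.png');to([587,-283,222],-.10)
```

```text
t 14.65 tcp [608.14 -52.78 224.35] psi -0.1119 zt [ 1.6e-03 -1.0e-04 -1.0e+00] F [-0.8 -0.1  0. ] M [-0.03  0.03 -0.04] w 91.7 q [-0.21  0.51  1.3   0.    1.33 -0.1 ]
tool delta [  4.7 231.1   2.4]
az -0.0119
```

View pics/w9.png

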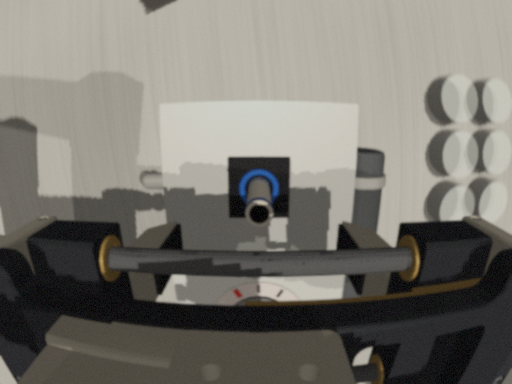

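The tube stands in the socket, with its rim at (260,212). Now to the dial viewing place.

>>> apply_moves(rows=[0, 0, 0, 0.6, 25, 0, 0, 0, 0, 0, 0.6, 33, 0, 0, 0, 0, 0, 0.6, 36, 0, 0, 0, 0, 0, 0.6, 36, 0, 0, 0, 0, 0, 0.6, 36, 0, 0, 0, 0, 0, 0.6, 33, 0, 0, 0, 0, 0, 0.6, 22, 0, 0, 0, 0, 0, 0.5, 10, 0, 0])

```text
time_s: 15.32
tool_pos: [588.7, -286.5, 223.1]
eef_rot: [3.137, -0.158, -0.0]
wrist_force: [-0.1, 1.0, -0.7]
width: 91.5
```

Run:
```python
from h import *
st();grab('wrist','w10.png')
```

```text
t 15.32 tcp [ 588.73 -286.46  223.07] psi -0.1009 zt [-2.e-04 -7.e-04 -1.e+00] F [-0.1  1.  -0.7] M [-0.09  0.09 -0.04] w 91.5 q [-0.57  0.6   1.15 -0.    1.4  -0.47]
```

View pics/w10.png

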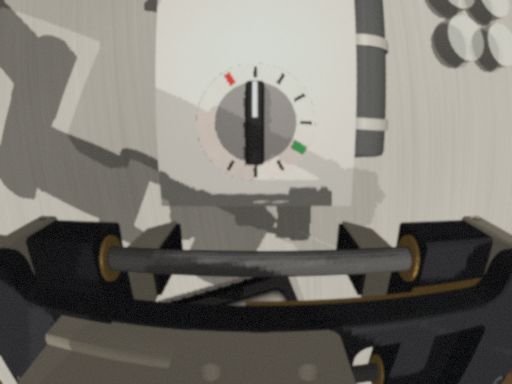

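The pointer, at (255,95), is aimed at the first tick after red (255,72), and green is at (299,147). That makes four clicks, or 120° clockwise. I'll take a second view for height.

>>> apply_moves(rows=[0, 0, 0, 0, -12, 0, 0, 0, 0, 0, 0, -12, 0, 0, 0, 0, 0, 0, -6, 0, 0, 0, 0, 0, 0, 0, 0, 0, 0, 0, 0, 0, 0, 0, 0, 0, 0, 0, 0, 0, 0, 0, 0, 0, 0, 0, 0, 0, 0, 0, 0, 0, 0, 0, 0, 0])

```text
time_s: 16.03
tool_pos: [592.6, -253.4, 223.1]
eef_rot: [3.138, -0.157, 0.0]
wrist_force: [-0.0, 0.6, 1.0]
width: 91.7
```

Run:
```python
from h import *
grab('wrist','w11.png')
def bar(fn,y0,y1):
    f=load(fn);im=f['img'].astype(int);h=cv2.cvtColor(f['img'],cv2.COLOR_RGB2GRAY)
    m=((h<60)).astype(np.uint8);m[:y0]=0;m[y1:]=0;m[:,:235]=0;m[:,275:]=0
    m=cv2.morphologyEx(m,cv2.MORPH_CLOSE,np.ones((9,9)))
    c,_=cv2.findContours(m,cv2.RETR_EXTERNAL,cv2.CHAIN_APPROX_NONE);c=max(c,key=cv2.contourArea);r=cv2.minAreaRect(c);print(r);return f,r[0],cv2.boxPoints(r)
def grn(fn,c):
    f=load(fn);i=f['img'].astype(int);m=c(i[...,0],i[...,1],i[...,2]);m[215:]=0;m[:,:190]=0;m[:,330:]=0;v,u=m.nonzero();return u.mean(),v.mean(),len(u)
G=lambda r,g,b:(g>r+40)&(g>b+20);Rd=lambda r,g,b:(r>g+70)&(r>b+60)
for fn in('w10.png','w11.png'): print('g',grn(fn,G),'r',grn(fn,Rd))
for nm,c in(('g',G),('r',Rd)):
    print(nm,tri(*[ray(load(fn),*grn(fn,c)[:2],True) for fn in('w10.png','w11.png')]))
A=bar('w10.png',76,172);B=bar('w11.png',90,205)
print(tri(ray(A[0],*A[1],True),ray(B[0],*B[1],True)))
for X in(A,B): print(np.array([onz(X[0],*q,122,True) for q in X[2]]).round(1),onz(X[0],*X[1],122,True))
st()
im=np.hstack([cv2.resize(load(n)['img'][y:y+120,205:305,::-1],None,fx=4,fy=4) for n,y in(('w10.png',60),('w11.png',85))]);cv2.imwrite('pics/z11.png',im)
```

```text
g (np.float64(298.5652173913044), np.float64(146.9891304347826), 92) r (np.float64(229.29090909090908), np.float64(78.43636363636364), 55)
g (np.float64(297.1162790697674), np.float64(179.82558139534885), 86) r (np.float64(229.01785714285714), np.float64(112.16071428571429), 56)
g (array([ 631.56979852, -252.10786103,   77.60251105]), [np.float64(0.06306396738679439), np.float64(0.06306396738664011)])
r (array([ 570.94038318, -177.78341146,   78.62458318]), [np.float64(0.00972568305242216), np.float64(0.009725683052166442)])
((253.5, 123.5), (81.0, 19.0), 90.0)
((253.0, 162.0), (84.0, 18.0), 90.0)
(array([ 590.36208152, -223.76677002,  115.21386406]), [np.float64(0.03314000664272716), np.float64(0.033140006642933185)])
[[ 586.3 -189.   122. ]
 [ 601.8 -190.6  122. ]
 [ 594.9 -258.4  122. ]
 [ 579.  -256.8  122. ]] [ 590.5369483  -223.59949359  122.        ]
[[ 586.8 -186.7  122. ]
 [ 601.7 -188.3  122. ]
 [ 594.5 -260.3  122. ]
 [ 578.8 -258.7  122. ]] [ 590.57276103 -222.71471418  122.        ]
t 16.08 tcp [ 592.55 -253.51  223.06] psi -0.1002 zt [ 0. -0. -1.] F [-0.5 -0.6  0.1] M [-0.05 -0.03 -0.04] w 91.7 q [-0.52  0.58  1.18  0.    1.38 -0.42]
```

View pics/z11.png

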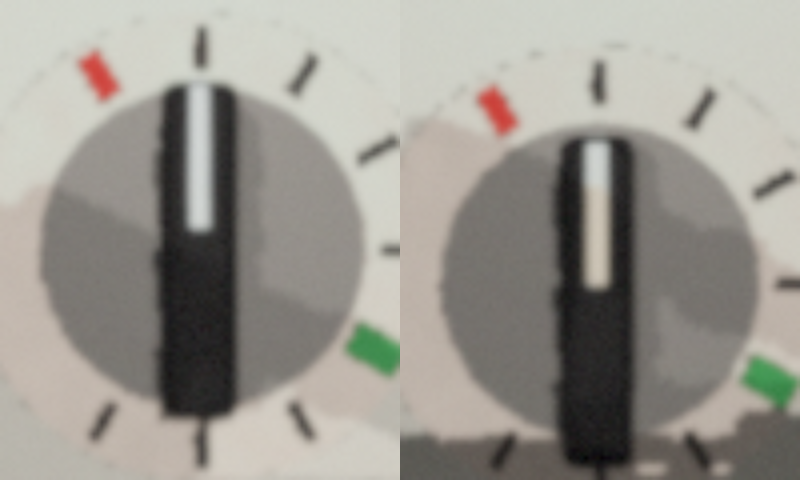

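The bar centre measures about (590.5, -223), with a direction of 1.467. The socket position predicts (591.4, -222.3), so they agree. I'll go down over the bar.

>>> apply_moves(rows=[0, 0, 0, -2.2, -15, 0, 0, 0, 0, 0, -2.2, -15.6, 0, 0, 0, 0, 0.003, 0, 0, 20, 0, 0, 0, 0, 0, 0, 30, 0, 0, 0, 0, 0, 0, 30, 0, 0, 0, 0, 0, 0, 24, 0, 0, 0, 0, 0, 0, 10, 0, 0, 0, 0, 0, 0, 5, 0])

```text
time_s: 16.75
tool_pos: [590.5, -220.7, 102.4]
eef_rot: [-3.136, 0.16, 0.005]
wrist_force: [0.1, -0.3, -0.6]
width: 91.6
```

>>> apply_moves(rows=[0, 0, 0, 0, 0, 0, 0, 0, 0, 0, 0, 0, 0, 0, 0, 0, 0, 0, 0, 0, 0, 0, 0, 0, 0, 0, 0, 0, 0, 0, 0, 0, 0, 0, 0, 0, 0, 0, 0, 0, 0, 0, 0, 0, 0, 0, 0, 0, 0, 0, 0, 0, 0, 0, 0, 0])

```text
time_s: 17.42
tool_pos: [591.3, -222.4, 104.3]
eef_rot: [3.137, -0.162, 0.0]
wrist_force: [0.1, 0.5, 0.6]
width: 91.7
```

Run:
```python
from h import *
to([591.2,-222.6,104],-.103)
```

```text
t 17.42 tcp [ 591.31 -222.42  104.25] psi -0.1031 zt [ 2.e-04 -0.e+00 -1.e+00] F [0.1 0.5 0.6] M [-0.16  0.13 -0.02] w 91.7 q [-0.48  0.66  1.38  0.    1.1  -0.38]
tool delta [-0.1  0.2  0.3]
az -0.0001
```

>>> apply_moves(rows=[0, 0, 0, 0, 0, 0, 255, 0, 0, 0, 0, 0, 0, 255, 0, 0, 0, 0, 0, 0, 255, 0, 0, 0, 0, 0, 0, 255, 0, 0, 0, 0, 0, 0, 255, 0, 0, 0, 0, 0, 0, 255, 0, 0, 0, 0, 0, 0, 255, 0, 0, 0, 0, 0, 0, 255])

```text
time_s: 18.08
tool_pos: [591.3, -222.4, 104.1]
eef_rot: [-3.137, 0.162, -0.0]
wrist_force: [0.9, 0.6, -0.6]
width: 42.8
```

>>> apply_moves(rows=[0, 0, 0, 0, 0, 0, 255, 0, 0, 0, 0, 0, 0, 255, 0, 0, 0, 0, 0, 0, 255, 0, 0, 0, 0, 0, 0, 255, 0, 0, 0, 0, 0, 0, 255, 0, 0, 0, 0, 0, 0, 255, 0, 0, 0, 0, 0, 0, 255, 0, 0, 0, 0, 0, 0, 255])

```text
time_s: 18.75
tool_pos: [591.3, -222.4, 104.1]
eef_rot: [-3.137, 0.162, -0.0]
wrist_force: [0.6, -0.8, -0.1]
width: 15.6
```

Run:
```python
from h import *
st()
```

```text
t 18.75 tcp [ 591.3  -222.36  104.09] psi -0.1029 zt [ 1.e-04  1.e-04 -1.e+00] F [ 0.6 -0.8 -0.1] M [-0.05  0.05  0.01] w 15.6 q [-0.48  0.66  1.38  0.    1.1  -0.38]
```

Gripped at a width of 15.6 mm with no side load. Now I'll turn clockwise.

>>> apply_moves(rows=[0, 0, 0.08, 0, 0, 0, 255, 0, 0, 0.1, 0, 0, 0, 255, 0, 0, 0.1, 0, 0, 0, 255, 0, 0, 0.1, 0, 0, 0, 255, 0, 0, 0.1, 0, 0, 0, 255, 0, 0, 0.1, 0, 0, 0, 255, 0, 0, 0.1, 0, 0, 0, 255, 0, 0, 0.1, 0, 0, 0, 255])

```text
time_s: 19.42
tool_pos: [591.1, -222.2, 104.1]
eef_rot: [-2.837, 1.349, 0.001]
wrist_force: [-0.6, -0.5, 0.8]
width: 15.8
```

Run:
```python
from h import *
st();grab('wrist','w12.png')
```

```text
t 19.42 tcp [ 591.06 -222.22  104.07] psi -0.8875 zt [-5.e-04  3.e-04 -1.e+00] F [-0.6 -0.5  0.8] M [-0.04  0.24  0.16] w 15.8 q [-0.48  0.66  1.38 -0.    1.1   0.41]
```

View pics/w12.png

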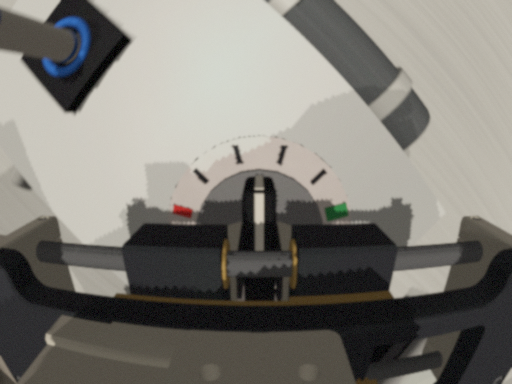

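The pointer is midway between ticks 2 (238,154) and 3 (282,154), as expected after 45°. I'll continue.

>>> apply_moves(rows=[0, 0, 0.1, 0, 0, 0, 255, 0, 0, 0.1, 0, 0, 0, 255, 0, 0, 0.1, 0, 0, 0, 255, 0, 0, 0.1, 0, 0, 0, 255, 0, 0, 0.1, 0, 0, 0, 255, 0, 0, 0.1, 0, 0, 0, 255, 0, 0, 0.1, 0, 0, 0, 255, 0, 0, 0.1, 0, 0, 0, 255])

```text
time_s: 20.13
tool_pos: [591.0, -222.0, 104.1]
eef_rot: [2.091, -2.345, -0.002]
wrist_force: [-1.4, 2.1, 1.2]
width: 15.5
```

Run:
```python
from h import *
st()
```

```text
t 20.13 tcp [ 590.98 -222.02  104.09] psi -1.6853 zt [-7.e-04  7.e-04 -1.e+00] F [-1.4  2.1  1.2] M [0.32 0.33 0.4 ] w 15.5 q [-0.48  0.66  1.38  0.    1.1   1.2 ]
```

>>> apply_moves(rows=[0, 0, 0.1, 0, 0, 0, 255, 0, 0, 0.1, 0, 0, 0, 255, 0, 0, 0.1, 0, 0, 0, 255, 0, 0, 0.08, 0, 0, 0, 255, 0, 0, 0.07, 0, 0, 0, 255, 0, 0, 0.06, 0, 0, 0, 255, 0, 0, 0, 0, 0, 0, 255, 0, 0, 0, 0, 0, 0, 255])

```text
time_s: 20.8
tool_pos: [591.0, -221.9, 104.1]
eef_rot: [1.439, -2.792, -0.002]
wrist_force: [-1.2, 3.3, 1.6]
width: 15.9
```

Run:
```python
from h import *
st();grab('wrist','w13.png')
```

```text
t 20.8 tcp [ 591.01 -221.88  104.09] psi -2.1899 zt [-6.e-04  9.e-04 -1.e+00] F [-1.2  3.3  1.6] M [ 0.44  0.44 -0.12] w 15.9 q [-0.48  0.66  1.38  0.    1.1   1.71]
```

View pics/w13.png

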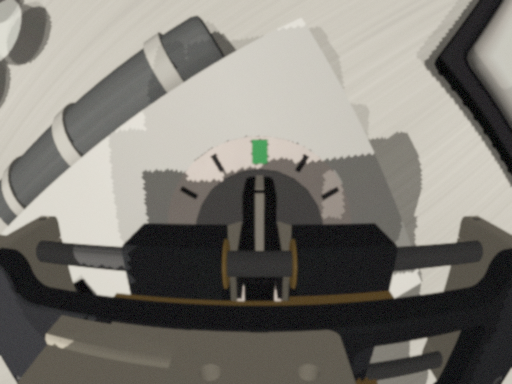

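The pointer, at (260,180), lines up with the green mark at (260,151). I'll release and rise.

>>> apply_moves(rows=[0, 0, 0, 0, 0, 0, 0, 0, 0, 0, 0, 0, 0, 0, 0, 0, 0, 0, 0, 0, 0, 0, 0, 0, 0, 0, 0, 0, 0, 0, 0, 0, 0, 0, 0, 0, 0, 0, 0, 0, 0, 0, 0, 0, 0, 0, 0, 0, 0, 0, 0, 0, 0, 0, 0, 0])

```text
time_s: 21.52
tool_pos: [591.3, -222.4, 104.1]
eef_rot: [-1.435, 2.795, 0.0]
wrist_force: [-0.9, 0.7, -0.2]
width: 64.3
```

>>> apply_moves(rows=[0, 0, 0, 0, 0, 0, 0, 0, 0, 0, 0, 0, -10, 0, 0, 0, 0, 0, 0, -20, 0, 0, 0, 0, 0, 0, -30, 0, 0, 0, 0, 0, 0, -30, 0, 0, 0, 0, 0, 0, -20, 0, 0, 0, 0, 0, 0, -10, 0, 0, 0, 0, 0, 0, 0, 0])

```text
time_s: 22.18
tool_pos: [592.3, -222.9, 227.4]
eef_rot: [-1.433, 2.792, -0.007]
wrist_force: [-0.0, -0.1, 0.4]
width: 91.7
```

Run:
```python
from h import *
st()
```

```text
t 22.18 tcp [ 592.25 -222.87  227.38] psi -2.1929 zt [ 0.005  -0.0026 -1.    ] F [-0.  -0.1  0.4] M [0.   0.14 0.02] w 91.7 q [-0.48  0.55  1.22  0.    1.37  1.71]
```

>>> apply_moves(rows=[0, 0, 0, 14, 20, 0, 0, 0, 0, 0, 14, 20, 0, 0, 0, 0, 0, 14, 20, 0, 0, 0, 0, 0, 14, 20, 0, 0, 0, 0, 0, 14, 20, 0, 0, 0, 0, 0, 14, 20, 0, 0, 0, 0, 0, 10, 14, 0, 0, 0, 0, 0, 0, 0, 0, 0])

```text
time_s: 22.85
tool_pos: [424.3, -219.8, 222.8]
eef_rot: [1.432, -2.794, -0.006]
wrist_force: [-0.3, -0.2, -0.0]
width: 91.8
```

Run:
```python
from h import *
st();f=grab('scene','s14.png');t=grab('top','t14.png');grab('wrist','w14.png')
cv2.imwrite('pics/z14.png',cv2.resize(f['img'][140:260,150:310,::-1],None,fx=5,fy=5,interpolation=cv2.INTER_CUBIC))
cv2.imwrite('pics/zt14.png',cv2.resize(t['img'][145:235,200:320,::-1],None,fx=6,fy=6,interpolation=cv2.INTER_CUBIC))
```

```text
t 22.85 tcp [ 424.33 -219.81  222.77] psi -2.1942 zt [-0.0038  0.0023 -1.    ] F [-0.3 -0.2 -0. ] M [-0.06  0.09 -0.05] w 91.8 q [-0.64  0.27  1.67 -0.    1.21  1.56]
```

View pics/z14.png

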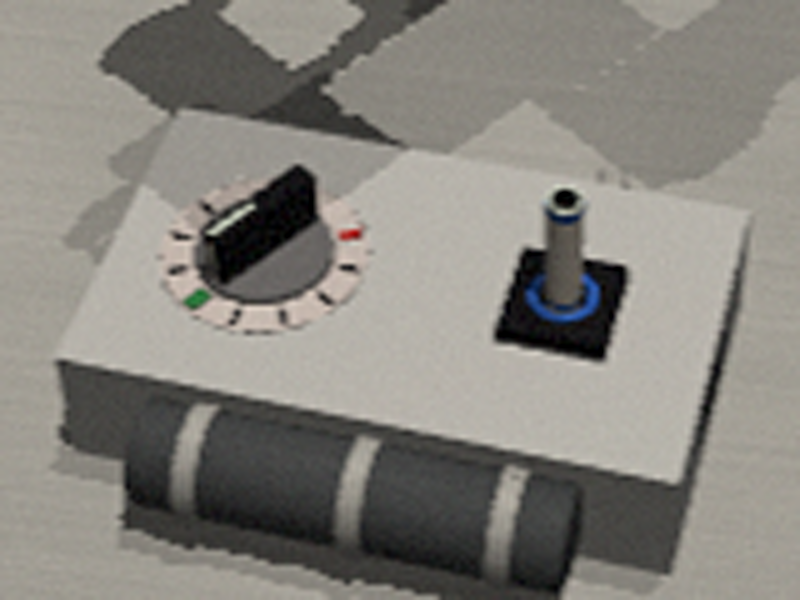

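View pics/zt14.png

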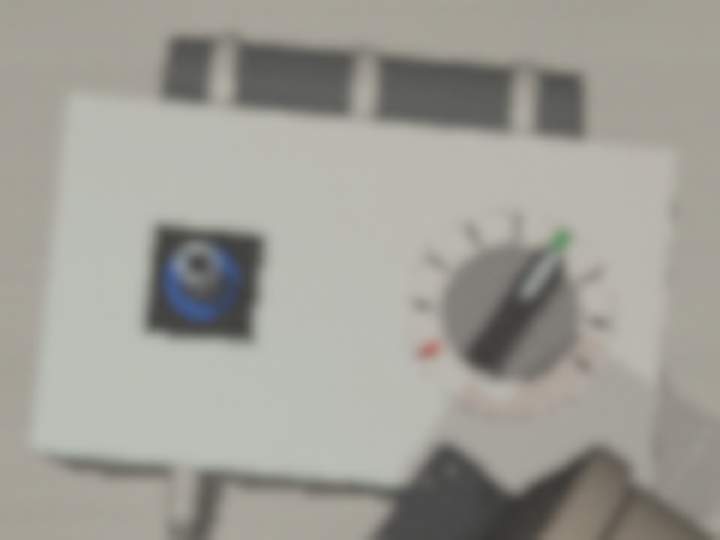

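View pics/w14.png

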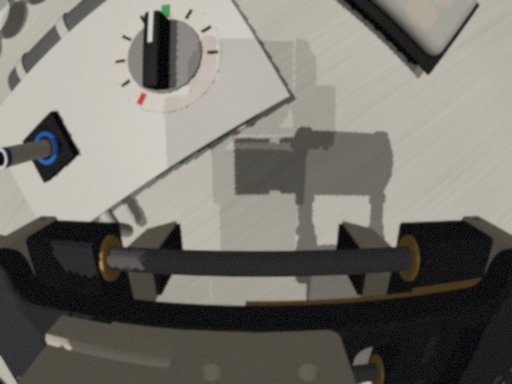

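View pics/s14.png

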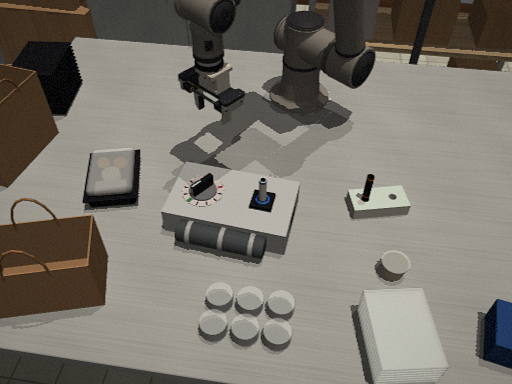

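The dial pointer is on green in both zooms, the tube stands in the socket, and the drain tube, pot and meal are unmoved. Last numeric check is the height of the tube top, then sign off.

>>> apply_moves(rows=[0, 0, 0, 0, 0, 0, 0, 0, 0, 0, 0, 0, 0, 0, 0, 0, 0, 0, 0, 0, 0, 0, 0, 0, 0, 0, 0, 0, 0, 0, 0, 0, 0, 0, 0, 0, 0, 0, 0, 0, 0, 0, 0, 0, 0, 0, 0, 0, 0, 0, 0, 0, 0, 0, 0, 0])

```text
time_s: 23.67
tool_pos: [427.6, -220.6, 224.1]
eef_rot: [-1.435, 2.795, 0.0]
wrist_force: [0.4, 0.7, 0.0]
width: 91.4
```

Run:
```python
from h import *
S=load('s14.png');T=load('t14.png')
print('top',tri(ray(S,262.4,179.2),ray(T,232.4,188.3)))
f=load('w9.png');print(onz(f,259.8,212,167,True),onz(f,259.8,212,172,True))
o,_=st()
```

```text
top (array([609.62996678, -53.14510597, 170.70877848]), [np.float64(0.5109464423650926), np.float64(0.5109464423650908)])
[609.11885101 -52.52881026 167.        ] [609.26985702 -50.85407964 172.        ]
t 23.67 tcp [ 427.63 -220.65  224.09] psi -2.193 zt [ 1.e-04  1.e-04 -1.e+00] F [0.4 0.7 0. ] M [0.   0.19 0.04] w 91.4 q [-0.64  0.27  1.66  0.    1.21  1.56]
```

Run:
```python
from h import *
print(ctrl.sign_off())
```

```text
the job is handed in; nothing more can be done
None
```

The portioner is ready: the feed tube is fully home in the socket and the dial is on the green mark. I handed the job in at about 24 s of the 72 s allowed.

- **Tube:** I took the white tube from the rack and pushed it foot first into the feed socket. The seal resisted with about 10 N. The push then stalled at 19 N with the gripper at the expected home height, and I let go of the tube upright. It stands about 74.7 mm above the mouth, against 75 mm expected.
- **Dial:** I then turned it clockwise four clicks, from the first click to the fifth. After release the pointer sat on the green mark in both the overhead and scene views.
- **Other items:** The black tube, packed meal and sauce pot look unmoved in the final picture. The gripper is open and clear of everything.

**Disagreement between cameras:** the fixed cameras read about 4 mm high on both the socket mouth (96.0 mm against 92) and the tube top (170.7 mm against 167). The wrist camera read the mouth at 92.8 mm, so I trusted that one for the fit. The 74.7 mm figure is the difference between the two fixed-camera heights, so the offset cancels. No check failed.

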